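# Tighten the compression nut of the wash-water outlet

## Task

Run the brass compression nut on the wash-water outlet clockwise with the fingers until it is just finger-tight, without forcing it further by hand; then take the open-ended wrench, fit it down over the nut onto the brass shoulder, and tighten the nut by one more flat (a sixth of a turn, 60 degrees). Work gently, do not lean on the standing tube or press hard on the shoulder, lay the wrench flat on the bench well clear of the outlet, and leave the bottles, dish and brush where they are.

Things in the scene. Friction and masses are not known exactly. Their poses are not given: they have to be found in the camera images.
- fitting: the fixed wash-water outlet: a grey block 70 x 150 x 28 mm carrying a brass shoulder, nut and standing tube. Origin on the bench, right below the nut's vertical axis; the block reaches 50 mm to its -y and 100 mm to its +y. A blind brass plug 38 mm high, not part of the job, stands 70 mm to +y, and a pipe leaves to +y. All this is lower than the shoulder
- nut: brass hexagon nut, 30 mm across flats, 22 mm high, on the fixed outlet. Origin on its vertical axis at its underside, 50 mm above the bench; x points to a corner (thin black scribe line there), so flats face 30, 90, 150.. degrees from x. Clockwise from above tightens. Starts 0.8 to 2.0 rad short of finger-tight: where that is must be felt. Until then it turns at 0.05 N m. It does not rise or sink
- shoulder: the fixed round brass shoulder under the nut, 44 mm across, its top 50 mm above the bench: the wrench comes to rest on it. Origin on the bench below the axis
- tube: the fixed steel tube that stands up through the nut on its axis, 22 mm across, its top 100 mm above the bench (28 mm above the nut). Origin on the bench below the axis
- nip (a joint): elastic twist of the fitting under the nut, rad: 0 without load. From finger-tight on, the nut's torque climbs steeply, 5 N m per rad of this twist (0.05 is 0.25 N m); when let go the nut springs back by it
- ferrule (a joint): how far the nut has been turned for good beyond finger-tight, rad: 0 until the ferrule inside yields at about 0.45 N m (nip 0.09), after which the nut turns on at that torque; 1.05 is one flat; it never goes back
- wrench: loose open-ended wrench lying flat, 191 mm long, 250 g. Origin mid jaw opening, on the underside; x points out of the jaws, the handle runs to -x. Steel head 12 mm thick, 54 mm wide, jaws 31.6 mm apart reaching to x = 15 mm, throat at x = -18.5 mm. Black rubber handle 16 mm wide and high, x = -46 to -176 mm; centre of mass near x = -73. On the nut it rests on the shoulder, x towards a nut corner
- bottle_a: a small amber dropper bottle, 38 mm across, 96 mm high; bystander. Origin under its centre
- bottle_b: a second, equal dropper bottle; bystander. Origin under its centre
- dish: a shallow white dish, 90 mm across, 22 mm high; bystander. Origin under its centre
- brush: a flat brush lying on the bench, 170 mm long, 50 mm wide; bystander. Origin where the handle meets the metal band

How it is judged (in metres and radians):
On the way, in this order (a step that is already met when the one before it is completed fails the run):
1. the nut is turned finger-tight with the fingers: at least 0.15 N m on it (value of joint nip above 0.03 rad and contact force between the fingers and nut above 1 N and value of joint ferrule below 0.15 rad), for 0.1 s.
2. the wrench is down over the nut, its underside on the shoulder (horizontal distance between wrench and nut below 0.005 m and z of wrench in the frame of nut below 0.006 m and angle between the z axis of wrench and the z axis of nut, either way round below 0.12 rad and value of joint ferrule below 0.15 rad), for 0.2 s.
3. the nut is being tightened with the wrench (value of joint ferrule above 0.5 rad and contact force between wrench and nut above 2 N), for 0.1 s.
At the end, for the whole second after the job is handed in: the nut has been turned for good one flat beyond finger-tight (0.80 to 1.30 rad, that is 46 to 74 degrees), and the wrench lies still and flat, right side up, on the bench, its jaws at least 100 mm from the nut's axis (value of joint ferrule between 0.8 and 1.3 rad and height (world z) of wrench below 0.012 m and angle between wrench's own z axis and vertical below 0.1 rad and horizontal distance between wrench and nut above 0.1 m and linear speed of wrench below 0.02 m/s); the robot touches nothing.
It fails at once if the nut forced more than 0.15 rad beyond finger-tight with the fingers (value of joint ferrule above 0.15 rad and contact force between the fingers and nut above 1 N).
It fails at once if the wrench pressed on the shoulder with more than 30 N (contact force between wrench and shoulder above 30 N).
It fails at once if the standing tube loaded with more than 20 N (contact force between anything else and tube above 20 N).
It fails at once if a bystander moved more than 30 mm (distance of any of bottle_a, bottle_b, dish, brush from where it was at the start of the episode above 0.03 m).
It also fails if it takes over 72 s, if anything falls off the work surface, if the arm or the gripper's body presses on something with over 40 N, if the wrist force passes 120 N, or if a joint passes its speed limit or range.

## Robot

A 6-joint arm with a two-finger parallel gripper is mounted at the origin on the work surface. World frame = base frame: x ahead of the robot, y to its left, z up, the work surface at z = 0. Lengths are in m, angles in degrees, forces in N, time in s.
With the tool pointing down it reaches from about 0.4 to 0.825 m from the base axis. Payload 7 kg.
Tool frame: the origin (TCP) lies midway between the tips of the shut fingers; the grasp point (between the pads) lies 19 mm behind it (ctrl.hold_point_z is the distance from the TCP to the grasp point, in m); z points along the fingers, y is the line along which they close (so a half turn about z gives the same grasp; the last joint's range is limited). The gripper opens to 88 mm and grips with 3 to 60 N. Pads are 19 mm wide; open, the fingers measure 130 mm over their backs; the gripper's body (78 mm by 193 mm) begins 47 mm behind the grasp point.
Start: joints at [-46.518, 20.546, 0.682, 0, -70.136, -16.507], TCP at [0.306, -0.602, 0.227] pointing down, gripper open.
Joint ranges: [-176.03, 176.03], [-82.01, 121.73], [-58.28, 71.71], [-173.87, 95.51], [-174.79, -0.11], [-173.66, 173.66]. Speed limits (degrees/s): [136.94, 136.94, 172.46, 180, 180, 180].

## Interface

Orientations are given as [roll, pitch, yaw] about the fixed x, y, z axes, in that order (R = Rz(yaw) Ry(pitch) Rx(roll)).
In Python, from plant import ctrl gives the robot as it stands.
- The arm moves only by the tool apply_moves, never from a script. Its argument "deltas" is a list of rows, each an object with "fingers": the finger opening in mm, from 0 to 87.6; "delta_pos": the shift along the tool's x, y, z in mm, a list of three; "angular": the turn, a rotation vector about the tool's x, y, z in degrees, a list of three. A call has 1 to 10 rows; each row is the pose to reach, as a shift and turn from the pose commanded when the call began, along the tool's axes at that moment; what a row does not reach only later rows make up. A row lasts 1/10 s, in which the tool goes at most 50 mm and 8.59 degrees, less where a joint would pass 70% of its speed; a pose out of reach is approached as far as the arm can. A call with a gripper value outside its range is refused whole. The fingers move at their own pace and stop on an object; the grip force is fixed at half the most. Time passes only in rows, so rows that repeat a pose let the fingers close. It gives the time, the measured TCP pose, the force, the opening and the grip force at its end, in the units of the state.
- ctrl.get_obs(): the state, without advancing time (a new reading comes with each control period).
- ctrl.snapshot(name): name is "scene" or "top" or "wrist"; returns the picture (384x512x3 uint8, red, green, blue); there is no depth.
- ctrl.camera_params(name): a dict with "fx", "fy", "cx", "cy" (pixels), "dist_coeffs" ([k1, k2, p1, p2, k3] as OpenCV has them; the pictures are not rectified), "cam_to_world" (4x4, takes a point from camera to world coordinates); the wrist camera has in their place "mount" (4x4, takes a point from camera to tool coordinates, whose origin is the TCP and whose axes are the flange's). Camera axes: x right, y up, looking along -z (the intrinsics and any distortion apply to the point x, -y, -z); pixel columns grow to the right and rows downward; lengths in m; the calibration is good to about 2 mm. A picture is of the moment at which its call begins: read the wrist's pose just before it. camera_params takes no time and is no camera call.
- ctrl.close_job(): hands the job in; it is judged then, once.
The state is a dict: "clock": time; "joint_pos": joint angles; "qvel": joint speeds; "tau": joint torques, N m; "tool_pos": TCP position; "orientation": TCP orientation; "force": force on the tool from outside, world axes, zero at the start; "moment": the same for the moment, N m; "opening": finger opening in m; "gripper_force": force on a finger pad.
Only numpy, scipy, OpenCV 4.12 (cv2) and the standard library are available. Lean on these libraries where they do the work, as an engineer would, in place of code of your own. Each camera call takes 0.05 s, during which the arm holds its last target. There are 200 camera calls.

## Working session

There is one attempt and no reset: what is moved stays moved. The work goes in short steps, Python scripts to look and compute and a tool call to move; the robot and the scene stay as the last step left them, time stands still between calls to the robot, and variables do not carry over. Pictures are saved under pics/ and viewed, at most 10 in all, crops included, and the job is handed in when it is done.

Besides the shell and the picture viewer there is one more tool, called after "Emit:" as name([rows], argument=value, ...), one row to a line, values as JSON. apply_moves: Moves the arm, as the interface text tells. Its arguments: {"type":"object","properties":{"deltas":{"type":"array"}},"required":["deltas"]}

```bash
mkdir -p pics; ls; cat > h.py <<'E'
from plant import ctrl
import numpy as np, cv2
from scipy.spatial.transform import Rotation as R
def K(p): return np.array([[p['fx'],0,p['cx']],[0,p['fy'],p['cy']],[0,0,1.]]),np.array(p['dist_coeffs'],float)
def T_tool():
    o=ctrl.get_obs(); T=np.eye(4); T[:3,:3]=R.from_euler('xyz',o['orientation'],degrees=True).as_matrix(); T[:3,3]=o['tool_pos']; return T
def cam(name,T=None):
    p=ctrl.camera_params(name); M=np.array(p['cam_to_world']) if 'cam_to_world' in p else (T_tool() if T is None else T)@np.array(p['mount'])
    return (*K(p),M)
def ray(c,uv):
    k,d,M=c; x=cv2.undistortPoints(np.array([[uv]],float),k,d)[0,0]; v=M[:3,:3]@np.array([x[0],-x[1],-1.]); return M[:3,3],v/np.linalg.norm(v)
def onz(c,uv,z):
    o,v=ray(c,uv); return o+v*(z-o[2])/v[2]
def tri(obs):
    A=np.zeros((3,3));b=np.zeros(3);rs=[ray(c,u) for c,u in obs]
    for o,v in rs: P=np.eye(3)-np.outer(v,v);A+=P;b+=P@o
    x=np.linalg.solve(A,b); return x,[np.linalg.norm((np.eye(3)-np.outer(v,v))@(x-o)) for o,v in rs]
def proj(c,X):
    k,d,M=c; P=(np.linalg.inv(M)@np.append(X,1))[:3]; return cv2.projectPoints(np.array([[P[0],-P[1],-P[2]]]),np.zeros(3),np.zeros(3),k,d)[0][0,0]
def save(name,f): 
    im=ctrl.snapshot(name); cv2.imwrite('pics/'+f+'.png',im[:,:,::-1]); return im
E
python3 - <<'E'
from h import *
np.set_printoptions(precision=4,suppress=True)
print(ctrl.get_obs(), ctrl.hold_point_z)
for n in('scene','top','wrist'):print(n,ctrl.camera_params(n))
for n in('scene','top'):save(n,n+'0')
E
```

```text
pics
{'clock': 0.0, 'joint_pos': array([-46.519 ,  20.5916,   0.6324,  -0.022 , -70.135 , -16.5073]), 'qvel': array([-0.0079,  0.0056, -0.0819, -0.048 , -0.0089,  0.0018]), 'tau': array([  0.0005, -58.2723,  29.306 ,   6.9975,   0.0067,  -0.0001]), 'tool_pos': array([ 0.3059, -0.6011,  0.2256]), 'orientation': array([ 179.9039,   -0.0069, -153.0339]), 'force': array([-0.6548,  0.6847, -0.0973]), 'moment': array([ 0.0414, -0.0132, -0.0132]), 'gripper_force': 0.0, 'opening': 0.08781969891310085} 0.0188
scene {'fx': 375.36927316341473, 'fy': 375.36927316341473, 'cx': 256.5829522632527, 'cy': 191.8808762904837, 'dist_coeffs': array([-0.0956,  0.    ,  0.    ,  0.    ,  0.    ]), 'cam_to_world': array([[-0.2699, -0.6909,  0.6706,  1.2532],
       [ 0.9628, -0.2038,  0.1775,  0.2367],
       [ 0.014 ,  0.6936,  0.7202,  0.7209],
       [ 0.    ,  0.    ,  0.    ,  1.    ]])}
top {'fx': 444.0239782030348, 'fy': 444.0239782030348, 'cx': 262.08440354144926, 'cy': 196.07166692507036, 'dist_coeffs': array([-0.0439,  0.    ,  0.    ,  0.    ,  0.    ]), 'cam_to_world': array([[ 0.0178,  0.9965, -0.0812,  0.5603],
       [-0.9998,  0.0186,  0.0081,  0.0716],
       [ 0.0096,  0.081 ,  0.9967,  1.0913],
       [ 0.    ,  0.    ,  0.    ,  1.    ]])}
wrist {'fx': 290.6495504466313, 'fy': 290.6495504466313, 'cx': 260.41896006808275, 'cy': 189.3235306023671, 'dist_coeffs': array([-0.0471,  0.    ,  0.    ,  0.    ,  0.    ]), 'mount': array([[-0.0002,  0.9509,  0.3095,  0.0827],
       [ 1.    , -0.0002,  0.0013, -0.0005],
       [ 0.0014,  0.3095, -0.9509, -0.1577],
       [ 0.    ,  0.    ,  0.    ,  1.    ]])}
```

View pics/scene0.png

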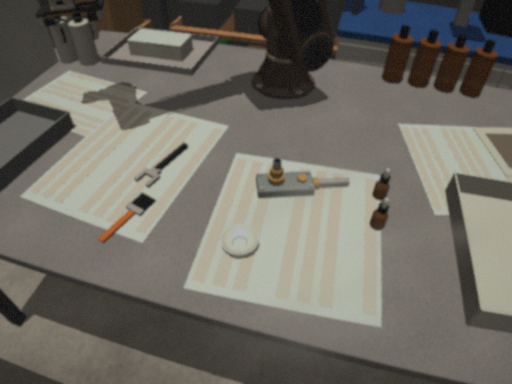

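View pics/top0.png

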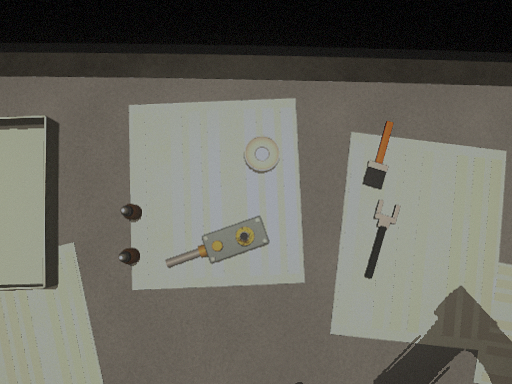

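The scene view shows the outlet (tube top ≈277,161), with the wrench head ≈(152,172). In the top view the tube is ≈(244,236), the plug (217,246), the wrench jaws ≈(387,210), its handle end (369,277), and the brush beyond it at (375,178).

```bash
python3 - <<'E'
from h import *
np.set_printoptions(precision=4,suppress=True)
s,t=cam('scene'),cam('top')
print('tube',tri([(s,(277,160)),(t,(244,236))]))
print('handle end',tri([(s,(186,147)),(t,(369,276))]))
print('head',tri([(s,(152,174)),(t,(386,213))]))
for n,u,z in [('tube',(244,236),.1),('plug',(217,246),.038),('hend',(369,277),.016),('hstart',(383,226),.016),('jawL',(379,203),.012),('jawR',(397,206),.012),('botA',(129,212),.096),('botB',(127,257),.096),('dish',(262,154),.02),('brushband',(376,177),.01)]:
  print(n,onz(t,u,z))
for n in('scene','top'):
  im=ctrl.snapshot(n)
  x,y=(277,172) if n=='scene' else (240,240)
  a=cv2.resize(im[y-45:y+45,x-60:x+60],None,fx=6,fy=6,interpolation=2)
  x,y=(160,170) if n=='scene' else (385,235)
  b=cv2.resize(im[y-50:y+50,x-40:x+40],None,fx=5.4,fy=5.4,interpolation=2)
  if n=='top': cv2.imwrite('pics/c.png',np.vstack([o,a])[:,:,::-1]) if 0 else None
E
```

```text
tube (array([0.5511, 0.1022, 0.0977]), [np.float64(4.971290797780343e-05), np.float64(4.97129079778547e-05)])
handle end (array([ 0.4568, -0.2011, -0.0042]), [np.float64(0.0023365253093832806), np.float64(0.0023365253093832346)])
head (array([ 0.6106, -0.2365,  0.0136]), [np.float64(0.004254850273533162), np.float64(0.00425485027353319)])
tube [0.5512 0.1021 0.1   ]
plug [0.5259 0.1672 0.038 ]
hend [ 0.457  -0.1983  0.016 ]
hstart [ 0.5803 -0.2325  0.016 ]
jawL [ 0.6365 -0.2239  0.012 ]
jawR [ 0.6299 -0.2684  0.012 ]
botA [0.5999 0.3615 0.096 ]
botB [0.4995 0.362  0.096 ]
dish [0.7505 0.0649 0.02  ]
brushband [ 0.7007 -0.2172  0.01  ]
```

```bash
cat >> h.py <<'E'
def go(p,yaw):
    o=ctrl.get_obs(); y0=np.radians(o['orientation'][2]); d=np.array(p)-o['tool_pos']
    x=np.array([np.cos(y0),np.sin(y0),0]); y=np.array([np.sin(y0),-np.cos(y0),0])
    dy=(yaw-o['orientation'][2]+180)%360-180
    print('delta mm',np.round([1e3*d@x,1e3*d@y,-1e3*d[2]],1),'turn z',round(-dy,2),'alt',round(-dy+(360 if dy>0 else -360),1), 'rp',o['orientation'][:2],'j6',o['joint_pos'][5],'t',o['clock'])
E
python3 -c "
from h import *
go([.551,.102,.15],20)"
```

```text
delta mm [-537.3  515.7   76. ] turn z -173.03 alt 187.0 rp [ 1.79943206e+02 -6.97150235e-03] j6 -16.50816671117049 t 0.2
```

Emit:
apply_moves([
  {"fingers":87.6,"delta_pos":[-270,258,0],"angular":[0,0,-85]},
  {"fingers":87.6,"delta_pos":[-270,258,0],"angular":[0,0,-85]},
  {"fingers":87.6,"delta_pos":[-270,258,0],"angular":[0,0,-85]},
  {"fingers":87.6,"delta_pos":[-270,258,0],"angular":[0,0,-85]},
  {"fingers":87.6,"delta_pos":[-270,258,0],"angular":[0,0,-85]},
  {"fingers":87.6,"delta_pos":[-270,258,0],"angular":[0,0,-85]},
  {"fingers":87.6,"delta_pos":[-270,258,0],"angular":[0,0,-85]},
  {"fingers":87.6,"delta_pos":[-270,258,0],"angular":[0,0,-85]},
  {"fingers":87.6,"delta_pos":[-270,258,0],"angular":[0,0,-85]},
  {"fingers":87.6,"delta_pos":[-270,258,0],"angular":[0,0,-85]},
])

```text
clock: 1.2
tool_pos: [0.4301, -0.248, 0.2267]
orientation: [-180.0, -0.0, -67.5]
force: [-0.2, -0.3, 0.7]
opening: 0.0877
gripper_force: 0.0
```

```bash
python3 -c "
from h import *
go([.551,.102,.15],20)"
```

```text
delta mm [-277.3 -245.4   76.7] turn z -87.54 alt 272.5 rp [-1.79977413e+02 -7.21288252e-03] j6 29.706479734041466 t 1.2
```

Emit:
apply_moves([
  {"fingers":87.6,"delta_pos":[-277,-245,77],"angular":[0,0,-86]},
  {"fingers":87.6,"delta_pos":[-277,-245,77],"angular":[0,0,-86]},
  {"fingers":87.6,"delta_pos":[-277,-245,77],"angular":[0,0,-86]},
  {"fingers":87.6,"delta_pos":[-277,-245,77],"angular":[0,0,-86]},
  {"fingers":87.6,"delta_pos":[-277,-245,77],"angular":[0,0,-86]},
  {"fingers":87.6,"delta_pos":[-277,-245,77],"angular":[0,0,-86]},
  {"fingers":87.6,"delta_pos":[-277,-245,77],"angular":[0,0,-86]},
  {"fingers":87.6,"delta_pos":[-277,-245,77],"angular":[0,0,-86]},
  {"fingers":87.6,"delta_pos":[-277,-245,77],"angular":[0,0,-86]},
  {"fingers":87.6,"delta_pos":[-277,-245,77],"angular":[0,0,-86]},
])

```text
clock: 2.2
tool_pos: [0.5532, 0.1005, 0.1487]
orientation: [180.0, 0.1, 18.4]
force: [0.6, -0.0, -1.1]
opening: 0.0875
gripper_force: 0.0
```

```bash
python3 -c "
from h import *
np.set_printoptions(precision=4,suppress=True)
go([.551,.102,.15],20)
T=T_tool();c=cam('wrist',T);im=save('wrist','w1');np.save('Tw1.npy',T)
p=proj(c,np.array([.551,.102,.072]));print(p)
x,y=[int(v) for v in p]
cv2.imwrite('pics/w1c.png',cv2.resize(im[max(y-75,0):y+75,x-100:x+100][:,:,::-1],None,fx=4,fy=4,interpolation=2))
"
```

```text
delta mm [-1.6 -2.1 -1.3] turn z -1.62 alt 358.4 rp [179.9867   0.0824] j6 78.1360052874943 t 2.2
[257.3689 201.9252]
```

View pics/w1c.png

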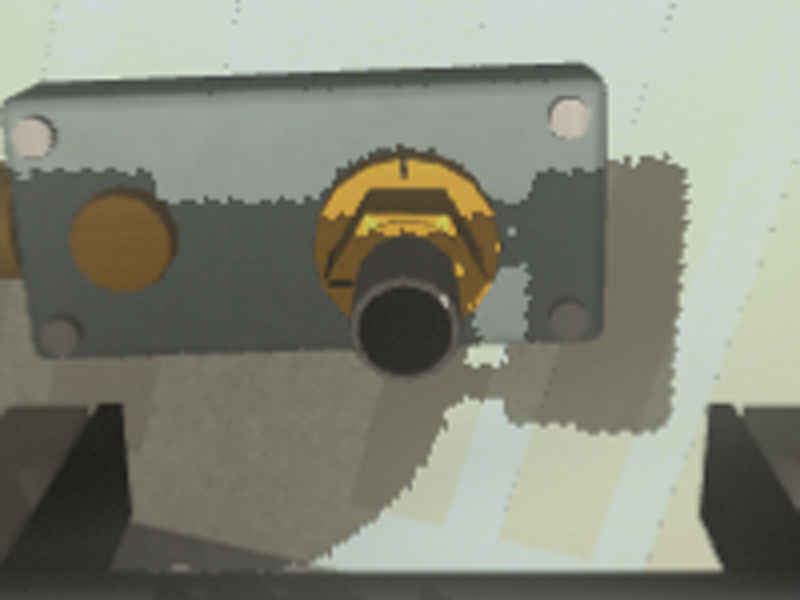

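The wrist view (crop offset 157,126, scale ×4) shows the tube top at ≈(407,327) in the crop. The nut's far flat, (370,190)-(447,190), faces tool +x, so the flats face yaw ≈18.4° mod 60. The scribe is at the left corner (340,283). For the fingers to close on flats the tool needs yaw ≈48.4°.

```bash
python3 -c "
from h import *
np.set_printoptions(precision=4,suppress=True)
T=np.load('Tw1.npy');c=cam('wrist',T)
u=lambda x,y:(157+x/4-.375,126+y/4-.375)
A=onz(c,u(407,327),.1);print('tube',A)
print(tri([(c,u(407,327)),(cam('top'),(244,236)),(cam('scene'),(277,160))]))
a=onz(c,u(370,190),.072);b=onz(c,u(447,190),.072);print(a,b,np.linalg.norm(a-b),np.degrees(np.arctan2(*(a-b)[:2][::-1])),'mid dist',np.linalg.norm((a+b)[:2]/2-A[:2]))
l=onz(c,u(315,235),.05);r=onz(c,u(500,240),.05);print('shoulder',l,r,(l+r)/2)
print('scribe',np.degrees(np.arctan2(*(onz(c,u(340,283),.072)-A)[:2][::-1])))
go([*A[:2],.14],48.4)"
```

```text
tube [0.5571 0.1029 0.1   ]
(array([0.553 , 0.1024, 0.0974]), [np.float64(0.002940421208725687), np.float64(0.001817026254211064), np.float64(0.0014013984975653274)])
[0.5732 0.1165 0.072 ] [0.5782 0.1013 0.072 ] 0.01603554171711916 108.34158366515909 mid dist 0.019539874027105823
shoulder [0.5531 0.1242 0.05  ] [0.5654 0.0833 0.05  ] [0.5593 0.1038 0.05  ]
scribe 112.26624162802236
delta mm [ 4.7 -1.4  9. ] turn z -29.52 alt 330.5 rp [179.9911   0.0656] j6 78.67787705161946 t 2.25
```

```bash
python3 -c "
from h import *
go([.5555,.103,.056],48.4);print(ctrl.get_obs()['force'],ctrl.get_obs()['moment'])"
```

```text
delta mm [ 3.2 -2.  93. ] turn z -29.52 alt 330.5 rp [1.79991096e+02 6.55704848e-02] j6 78.67787705161946 t 2.25
[-0.86907034 -0.63949603 -0.21134894] [-0.17065182  0.20007574 -0.0036842 ]
```

Emit:
apply_moves([
  {"fingers":87.6,"delta_pos":[3,-2,0],"angular":[0,0,-8]},
  {"fingers":87.6,"delta_pos":[3,-2,0],"angular":[0,0,-16]},
  {"fingers":87.6,"delta_pos":[3,-2,10],"angular":[0,0,-24]},
  {"fingers":80,"delta_pos":[3,-2,30],"angular":[0,0,-29.5]},
  {"fingers":70,"delta_pos":[3,-2,50],"angular":[0,0,-29.5]},
  {"fingers":60,"delta_pos":[3,-2,70],"angular":[0,0,-29.5]},
  {"fingers":56,"delta_pos":[3,-2,85],"angular":[0,0,-29.5]},
  {"fingers":50,"delta_pos":[3,-2,92],"angular":[0,0,-29.5]},
  {"fingers":46,"delta_pos":[3,-2,92],"angular":[0,0,-29.5]},
  {"fingers":42,"delta_pos":[3,-2,92],"angular":[0,0,-29.5]},
])

```text
clock: 3.25
tool_pos: [0.556, 0.1023, 0.0582]
orientation: [180.0, -0.0, 47.4]
force: [1.1, -0.3, -0.6]
opening: 0.044
gripper_force: 0.0
```

```bash
python3 -c "
from h import *
o=ctrl.get_obs();print(o)
T=T_tool();c=cam('wrist',T);im=save('wrist','w2')
p=proj(c,np.array([.5555,.103,.072]));print(p)
x,y=[int(v) for v in p]
x0,y0=max(x-80,0),max(y-60,0);print(x0,y0)
cv2.imwrite('pics/w2c.png',cv2.resize(im[y0:y0+120,x0:x0+160][:,:,::-1],None,fx=5,fy=5,interpolation=2))
"
```

```text
{'clock': 3.25, 'joint_pos': array([ 3.02676627e+01,  1.98532523e+01, -2.52643513e+01,  1.50163863e-02,
       -4.48437184e+01,  1.07086772e+02]), 'qvel': array([ 0.01164375, -0.63106373,  0.33214246,  0.06185671,  0.10529802,
        0.25622981]), 'tau': array([-4.24672721e-02, -4.91164970e+01,  2.15749526e+01,  5.03597528e+00,
        7.16681010e-02, -2.47428176e-02]), 'tool_pos': array([0.55596576, 0.10230553, 0.05815191]), 'orientation': array([ 1.79978507e+02, -3.38563980e-02,  4.73650850e+01]), 'force': array([ 1.12699966, -0.28472241, -0.63714255]), 'moment': array([-0.13070889,  0.02378644, -0.03241778]), 'gripper_force': 0.0, 'opening': 0.04399502776189968}
[256.8434607  254.61819265]
176 194
```

View pics/w2c.png

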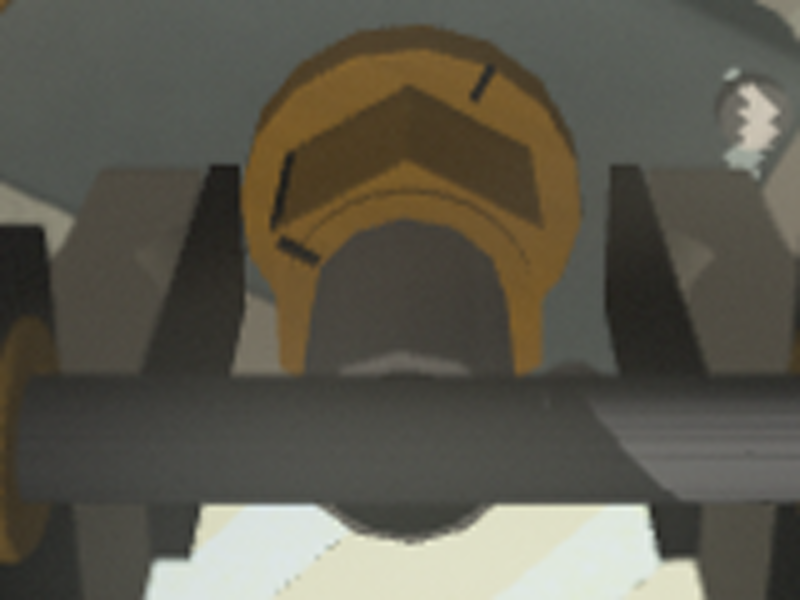

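The fingers straddle the nut on two flats. The centre corner is at (410,88) and the scribe corner at left (280,225), so I close.

Emit:
apply_moves([
  {"fingers":36,"delta_pos":[0,0,2],"angular":[0,0,0]},
  {"fingers":32,"delta_pos":[0,0,2],"angular":[0,0,0]},
  {"fingers":28,"delta_pos":[0,0,2],"angular":[0,0,0]},
  {"fingers":22,"delta_pos":[0,0,2],"angular":[0,0,0]},
  {"fingers":22,"delta_pos":[0,0,2],"angular":[0,0,0]},
  {"fingers":22,"delta_pos":[0,0,2],"angular":[0,0,0]},
])

```text
clock: 3.9
tool_pos: [0.5548, 0.1032, 0.0559]
orientation: [-179.9, -0.0, 47.4]
force: [-6.1, 6.0, 4.0]
opening: 0.0296
gripper_force: 30.0
```

```bash
python3 -c "
from h import *
o=ctrl.get_obs();print(o)"
```

```text
{'clock': 3.9, 'joint_pos': array([ 30.3493486 ,  19.97344908, -25.4116143 ,  -0.10803279,
       -44.60871793, 107.13818123]), 'qvel': array([ 0.03573797, -0.09594718, -0.0300473 ,  0.05028611,  0.05958361,
       -0.07207146]), 'tau': array([-3.90255824e+00, -4.81093025e+01,  2.19335461e+01,  6.92288071e+00,
        7.96639547e-01, -1.92937633e-02]), 'tool_pos': array([0.55479117, 0.10315748, 0.0559093 ]), 'orientation': array([-1.79929311e+02, -2.82526940e-02,  4.74106059e+01]), 'force': array([-6.12840872,  5.99586318,  3.95853318]), 'moment': array([2.12515913, 2.2137909 , 0.02401096]), 'gripper_force': 30.00308540846163, 'opening': 0.02961831536579476}
```

Emit:
apply_moves([
  {"fingers":22,"delta_pos":[0,-1.5,0],"angular":[0,0,0]},
  {"fingers":22,"delta_pos":[0,-1.5,0],"angular":[0,0,5]},
  {"fingers":22,"delta_pos":[0,-1.5,0],"angular":[0,0,10]},
  {"fingers":22,"delta_pos":[0,-1.5,0],"angular":[0,0,15]},
  {"fingers":22,"delta_pos":[0,-1.5,0],"angular":[0,0,20]},
  {"fingers":22,"delta_pos":[0,-1.5,0],"angular":[0,0,25]},
  {"fingers":22,"delta_pos":[0,-1.5,0],"angular":[0,0,30]},
])

```text
clock: 4.6
tool_pos: [0.5548, 0.1031, 0.056]
orientation: [180.0, -0.0, 17.2]
force: [0.5, -0.5, 0.9]
opening: 0.0296
gripper_force: 30.0
```

```bash
cat > st.py <<'E'
from h import *
np.set_printoptions(precision=4,suppress=True)
o=ctrl.get_obs()
y0=np.radians(o['orientation'][2]);f=o['force'];m=o['moment']
print('t',o['clock'],'pos',o['tool_pos'],'rpy',o['orientation'],'j6',o['joint_pos'][5],'open',o['opening'],'g',o['gripper_force'])
x=np.array([np.cos(y0),np.sin(y0),0]); y=np.array([np.sin(y0),-np.cos(y0),0])
print('f tool x,y',f@x,f@y,'fz',f[2],'m',m,'tau6',o['tau'][5])
E
python3 st.py
```

```text
t 4.6 pos [0.5548 0.1031 0.056 ] rpy [179.9826  -0.0389  17.2233] j6 76.77651818312786 open 0.029611554981409244 g 29.996993458698853
f tool x,y 0.3602823209220271 0.6731563771647887 fz 0.9077878258940006 m [-0.5076 -0.0153  0.0327] tau6 1.374007947742939
```

Emit:
apply_moves([
  {"fingers":22,"delta_pos":[0,0,0],"angular":[0,0,5]},
  {"fingers":22,"delta_pos":[0,0,0],"angular":[0,0,10]},
  {"fingers":22,"delta_pos":[0,0,0],"angular":[0,0,15]},
  {"fingers":22,"delta_pos":[0,0,0],"angular":[0,0,15]},
])

```text
clock: 5.0
tool_pos: [0.5548, 0.103, 0.0559]
orientation: [180.0, -0.0, 2.3]
force: [0.8, -2.1, 2.1]
opening: 0.0296
gripper_force: 30.0
```

```bash
python3 st.py
```

```text
t 5.0 pos [0.5548 0.103  0.0559] rpy [179.9898  -0.0403   2.3475] j6 61.90649289578288 open 0.02956169044167481 g 30.001352403050987
f tool x,y 0.6926433044334503 2.1189057790877106 fz 2.107617196710127 m [-0.9061 -0.1022  0.0386] tau6 -1.2740853801369667
```

Emit:
apply_moves([
  {"fingers":22,"delta_pos":[0,0,0],"angular":[0,0,3]},
  {"fingers":22,"delta_pos":[0,0,0],"angular":[0,0,6]},
  {"fingers":22,"delta_pos":[0,0,0],"angular":[0,0,6]},
])

```text
clock: 5.3
tool_pos: [0.5548, 0.103, 0.0559]
orientation: [180.0, -0.0, -3.5]
force: [0.4, -2.9, 2.7]
opening: 0.03
gripper_force: 30.0
```

```bash
python3 st.py
```

```text
t 5.3 pos [0.5548 0.103  0.0559] rpy [179.989   -0.0348  -3.4855] j6 56.07446048165573 open 0.030027083384077398 g 30.001037269685185
f tool x,y 0.6033372054713203 2.84304939665037 fz 2.6563418603477724 m [-1.1445 -0.2274  0.0053] tau6 -0.7811808027327061
```

Emit:
apply_moves([
  {"fingers":22,"delta_pos":[0,0,0],"angular":[0,0,2]},
  {"fingers":22,"delta_pos":[0,0,0],"angular":[0,0,3]},
  {"fingers":22,"delta_pos":[0,0,0],"angular":[0,0,3]},
])

```text
clock: 5.6
tool_pos: [0.5548, 0.103, 0.0559]
orientation: [180.0, -0.0, -6.5]
force: [1.9, -5.2, 4.3]
opening: 0.0299
gripper_force: 30.0
```

```bash
python3 st.py
```

```text
t 5.6 pos [0.5548 0.103  0.0559] rpy [179.9916  -0.0354  -6.4765] j6 53.08323553336018 open 0.029895851615558224 g 30.000989405962173
f tool x,y 2.469005867228739 4.990322658742464 fz 4.289699962200191 m [-1.6907 -0.4121  0.0348] tau6 -0.2909834124147892
```

Emit:
apply_moves([
  {"fingers":22,"delta_pos":[0.3,0.8,-0.3],"angular":[0,0,3]},
  {"fingers":22,"delta_pos":[0.3,0.8,-0.3],"angular":[0,0,5]},
  {"fingers":22,"delta_pos":[0.3,0.8,-0.3],"angular":[0,0,5]},
])

```text
clock: 5.9
tool_pos: [0.5548, 0.1029, 0.0559]
orientation: [-180.0, -0.0, -11.5]
force: [0.6, 0.2, 2.8]
opening: 0.0296
gripper_force: 30.0
```

```bash
python3 st.py
```

```text
t 5.9 pos [0.5548 0.1029 0.0559] rpy [-179.9606   -0.0178  -11.5118] j6 48.142606281595626 open 0.029623494966522754 g 30.000876391713973
f tool x,y 0.5965906773642048 -0.30003790762424654 fz 2.8238440066582737 m [-0.0358  0.0373  0.0553] tau6 -0.5579840205609798
```

Centred and still free. I continue in small steps.

Emit:
apply_moves([
  {"fingers":22,"delta_pos":[0,0,0],"angular":[0,0,3]},
  {"fingers":22,"delta_pos":[0,0,0],"angular":[0,0,6]},
  {"fingers":22,"delta_pos":[0,0,0],"angular":[0,0,6]},
])

```text
clock: 6.2
tool_pos: [0.5548, 0.1028, 0.0559]
orientation: [-180.0, -0.0, -17.5]
force: [-0.4, 0.9, 2.8]
opening: 0.0296
gripper_force: 30.0
```

```bash
python3 st.py
```

```text
t 6.2 pos [0.5548 0.1028 0.0559] rpy [-179.9674   -0.0123  -17.5035] j6 42.148335458219115 open 0.02962378834541349 g 30.00129628009745
f tool x,y -0.6041876382276697 -0.7130965462042762 fz 2.799967247054974 m [ 0.1046 -0.0038  0.0488] tau6 -0.7792782224714756
```

Emit:
apply_moves([
  {"fingers":22,"delta_pos":[0,0,0],"angular":[0,0,3]},
  {"fingers":22,"delta_pos":[0,0,0],"angular":[0,0,5]},
  {"fingers":22,"delta_pos":[0,0,0],"angular":[0,0,5]},
])

```text
clock: 6.5
tool_pos: [0.5548, 0.1027, 0.0559]
orientation: [-180.0, -0.0, -22.5]
force: [-0.2, 0.7, 1.7]
opening: 0.0298
gripper_force: 30.0
```

```bash
python3 st.py
```

```text
t 6.5 pos [0.5548 0.1027 0.0559] rpy [-179.9684   -0.0096  -22.4559] j6 37.19893957964594 open 0.029766778796976392 g 30.00111633373308
f tool x,y -0.4369694659518273 -0.5621341743407117 fz 1.717654413909379 m [0.3194 0.1215 0.0395] tau6 -0.5606922134757042
```

Emit:
apply_moves([
  {"fingers":22,"delta_pos":[0,0,0],"angular":[0,0,3]},
  {"fingers":22,"delta_pos":[0,0,0],"angular":[0,0,6]},
  {"fingers":22,"delta_pos":[0,0,0],"angular":[0,0,6]},
])

```text
clock: 6.8
tool_pos: [0.5547, 0.1027, 0.0559]
orientation: [-180.0, -0.0, -28.5]
force: [0.9, 0.4, 3.2]
opening: 0.0298
gripper_force: 30.0
```

```bash
python3 st.py
```

```text
t 6.8 pos [0.5547 0.1027 0.0559] rpy [-179.974    -0.0035  -28.4719] j6 31.182258106127264 open 0.0298020177075232 g 30.001373950653942
f tool x,y 0.5982979544732864 -0.755562691314283 fz 3.2386540699014437 m [0.4001 0.1236 0.0529] tau6 -0.7789846323430538
```

Emit:
apply_moves([
  {"fingers":22,"delta_pos":[0,0,0],"angular":[0,0,3]},
  {"fingers":22,"delta_pos":[0,0,0],"angular":[0,0,5]},
  {"fingers":22,"delta_pos":[0,0,0],"angular":[0,0,5]},
])

```text
clock: 7.1
tool_pos: [0.5547, 0.1027, 0.0559]
orientation: [-180.0, -0.0, -33.4]
force: [0.1, 2.5, 3.2]
opening: 0.0295
gripper_force: 30.0
```

```bash
python3 st.py
```

```text
t 7.1 pos [0.5547 0.1027 0.0559] rpy [-179.9744   -0.0022  -33.4321] j6 26.223582154018494 open 0.029498442879745315 g 30.001170995965367
f tool x,y -1.2943219354666713 -2.194981252949214 fz 3.1504724142282474 m [ 0.5091  0.1841 -0.0214] tau6 -0.5606093443930149
```

Emit:
apply_moves([
  {"fingers":22,"delta_pos":[0,-0.3,0],"angular":[0,0,3]},
  {"fingers":22,"delta_pos":[0,-0.3,0],"angular":[0,0,5]},
  {"fingers":22,"delta_pos":[0,-0.3,0],"angular":[0,0,5]},
])

```text
clock: 7.4
tool_pos: [0.5547, 0.1027, 0.0559]
orientation: [180.0, 0.0, -38.4]
force: [-0.9, 0.9, 4.1]
opening: 0.0298
gripper_force: 30.0
```

```bash
python3 st.py
```

```text
t 7.4 pos [0.5547 0.1027 0.0559] rpy [179.9919   0.0052 -38.4431] j6 21.19866908301919 open 0.02984762217110562 g 30.001570554304635
f tool x,y -1.2425815475928805 -0.16993625826350964 fz 4.073201171942365 m [0.1518 0.4026 0.03  ] tau6 -0.5614043399691582
```

Emit:
apply_moves([
  {"fingers":22,"delta_pos":[0,0,0],"angular":[0,0,3]},
  {"fingers":22,"delta_pos":[0,0,0],"angular":[0,0,5]},
  {"fingers":22,"delta_pos":[0,0,0],"angular":[0,0,5]},
])

```text
clock: 7.7
tool_pos: [0.5547, 0.1026, 0.0559]
orientation: [180.0, 0.0, -43.4]
force: [-1.3, 0.0, 3.9]
opening: 0.0299
gripper_force: 30.0
```

```bash
python3 st.py
```

```text
t 7.7 pos [0.5547 0.1026 0.0559] rpy [179.9849   0.0017 -43.4276] j6 16.2078984900423 open 0.0299070289910856 g 30.001575567976033
f tool x,y -0.950582370579736 0.8522526372825302 fz 3.9160407744900256 m [0.1283 0.5242 0.2195] tau6 -0.7890489511191845
```

Emit:
apply_moves([
  {"fingers":22,"delta_pos":[0,0,0],"angular":[0,0,0.7]},
  {"fingers":22,"delta_pos":[0,0,0],"angular":[0,0,0.7]},
  {"fingers":22,"delta_pos":[0,0,0],"angular":[0,0,0.7]},
])

```text
clock: 8.0
tool_pos: [0.5547, 0.1026, 0.0559]
orientation: [180.0, 0.0, -44.2]
force: [-1.2, 0.9, 4.4]
opening: 0.0295
gripper_force: 30.0
```

```bash
python3 st.py
```

```text
t 8.0 pos [0.5547 0.1026 0.0559] rpy [179.9838   0.0032 -44.2103] j6 15.428195305871624 open 0.029482446779758767 g 30.001457207928297
f tool x,y -1.4782702827194898 0.1391036988733869 fz 4.365765370818851 m [0.0878 0.7109 0.3054] tau6 -0.3258939553052187
```

Finger-tight was felt at 0.30 N m, at tool yaw −44.2°. The nut axis is at (0.5547, 0.1027). I release, rise and go over to the wrench.

Emit:
apply_moves([
  {"fingers":50,"delta_pos":[0,0,0],"angular":[0,0,0]},
  {"fingers":60,"delta_pos":[0,0,0],"angular":[0,0,0]},
  {"fingers":60,"delta_pos":[0,0,-25],"angular":[0,0,0]},
  {"fingers":60,"delta_pos":[0,0,-60],"angular":[0,0,0]},
  {"fingers":60,"delta_pos":[0,0,-95],"angular":[0,0,0]},
  {"fingers":60,"delta_pos":[0,0,-95],"angular":[0,0,0]},
])

```text
clock: 8.6
tool_pos: [0.5575, 0.1036, 0.1556]
orientation: [-179.6, -0.2, -44.2]
force: [0.8, 0.5, -0.4]
opening: 0.0596
gripper_force: 0.0
```

```bash
python3 -c "
from h import *
import subprocess
T=T_tool();np.save('Tw3.npy',T);im=save('wrist','w3')
c=cam('wrist',T);print(proj(c,np.array([.5547,.1027,.1])),proj(c,np.array([.5547,.1027,.072])))
go([.546,-.221,.12],-15.5)";python3 st.py
```

```text
[265.95124778 210.76467847] [265.60132704 198.86476674]
delta mm [219.2 239.2  33.1] turn z -28.78 alt 331.2 rp [-1.79741858e+02 -8.12654375e-02] j6 15.363862466630646 t 8.65
t 8.65 pos [0.5561 0.1033 0.1531] rpy [-179.7419   -0.0813  -44.2809] j6 15.363862466630646 open 0.059762095276163406 g 0.0
f tool x,y 0.008605595218942604 0.22227612831911425 fz -0.6633434509643713 m [-0.0404  0.1892 -0.0319] tau6 0.0003999031105195172
```

Emit:
apply_moves([
  {"fingers":60,"delta_pos":[219,239,30],"angular":[0,0,-29]},
  {"fingers":60,"delta_pos":[219,239,30],"angular":[0,0,-29]},
  {"fingers":60,"delta_pos":[219,239,30],"angular":[0,0,-29]},
  {"fingers":60,"delta_pos":[219,239,30],"angular":[0,0,-29]},
  {"fingers":60,"delta_pos":[219,239,30],"angular":[0,0,-29]},
  {"fingers":60,"delta_pos":[219,239,30],"angular":[0,0,-29]},
  {"fingers":60,"delta_pos":[219,239,30],"angular":[0,0,-29]},
  {"fingers":60,"delta_pos":[219,239,30],"angular":[0,0,-29]},
  {"fingers":60,"delta_pos":[219,239,30],"angular":[0,0,-29]},
  {"fingers":60,"delta_pos":[219,239,30],"angular":[0,0,-29]},
])

```text
clock: 9.65
tool_pos: [0.5443, -0.2208, 0.1201]
orientation: [-180.0, 0.1, -15.3]
force: [-0.6, -0.5, 0.1]
opening: 0.0601
gripper_force: 0.0
```

```bash
python3 st.py; python3 -c "
from h import *
T=T_tool();np.save('Tw4.npy',T);im=save('wrist','w4')
"
```

```text
t 9.65 pos [ 0.5443 -0.2208  0.1201] rpy [-179.9996    0.067   -15.2797] j6 77.76265920073912 open 0.06014984485581071 g 0.0
f tool x,y -0.47173840404194967 0.6744176942733496 fz 0.12871090745253877 m [-0.0486  0.112  -0.0529] tau6 0.004916364268865436
```

View pics/w4.png

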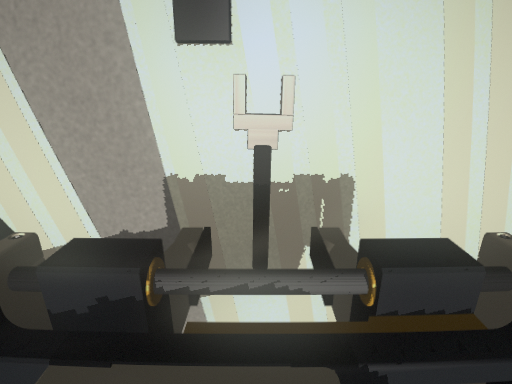

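The wrist view shows the jaws' tips at (239..295,75), the throat at ≈(265,114) and the handle start at (262,147), centred between the fingers.

```bash
python3 -c "
from h import *
np.set_printoptions(precision=4,suppress=True)
T=np.load('Tw4.npy');c=cam('wrist',T);Ti=np.linalg.inv(T)
for n,u,z in [('tipL',(236,75),.012),('tipR',(293,75),.012),('throat',(264.5,114.5),.012),('neck',(262,147),.016),('h2',(260,265),.016)]:
  P=onz(c,u,z);print(n,P,(Ti@np.append(P,1))[:3]*1e3)
t=cam('top')
print(tri([(c,(262,147)),(t,(383,226))]))
print(tri([(c,(266,75)),(t,(388,204.5))]))
"
```

```text
tipL [ 0.6492 -0.2272  0.012 ] [102.9424 -21.4848 108.0032]
tipR [ 0.6363 -0.2744  0.012 ] [102.9603  27.4464 108.0029]
throat [ 0.6107 -0.2421  0.012 ] [ 69.7637   3.098  108.0419]
neck [ 0.5839 -0.2325  0.016 ] [ 41.3327   0.8897 104.0751]
h2 [ 0.4658 -0.1983  0.016 ] [-81.5364  -0.9985 104.2188]
(array([ 0.5817, -0.2331,  0.011 ]), [np.float64(0.0015138728775471295), np.float64(0.001513872877547099)])
(array([ 0.6393, -0.253 , -0.0118]), [np.float64(0.004452545290694539), np.float64(0.004452545290694935)])
```

Emit:
apply_moves([
  {"fingers":50,"delta_pos":[0,0,40],"angular":[0,0,1.2]},
  {"fingers":44,"delta_pos":[0,0,80],"angular":[0,0,1.2]},
  {"fingers":40,"delta_pos":[0,0,105],"angular":[0,0,1.2]},
  {"fingers":40,"delta_pos":[0,0,114],"angular":[0,0,1.2]},
  {"fingers":40,"delta_pos":[0,0,115],"angular":[0,0,1.2]},
  {"fingers":25,"delta_pos":[0,0,115],"angular":[0,0,1.2]},
  {"fingers":20,"delta_pos":[0,0,115],"angular":[0,0,1.2]},
  {"fingers":10,"delta_pos":[0,0,115],"angular":[0,0,1.2]},
  {"fingers":8,"delta_pos":[0,0,115],"angular":[0,0,1.2]},
  {"fingers":8,"delta_pos":[0,0,115],"angular":[0,0,1.2]},
])

```text
clock: 10.7
tool_pos: [0.5454, -0.2215, 0.007]
orientation: [-180.0, -0.1, -16.5]
force: [-0.6, 1.3, 5.8]
opening: 0.0156
gripper_force: 30.0
```

```bash
python3 st.py
```

```text
t 10.7 pos [ 0.5454 -0.2215  0.007 ] rpy [-179.9883   -0.0955  -16.4746] j6 76.5932539856655 open 0.015552863882879051 g 30.001202523708344
f tool x,y -0.9758347535721085 -1.0606135418849512 fz 5.834415486937184 m [ 0.2954  0.5869 -0.0348] tau6 0.014972412027418613
```

Emit:
apply_moves([
  {"fingers":8,"delta_pos":[0,0,-10],"angular":[0,0,0]},
  {"fingers":8,"delta_pos":[0,0,-40],"angular":[0,0,0]},
  {"fingers":8,"delta_pos":[0,0,-80],"angular":[0,0,0]},
  {"fingers":8,"delta_pos":[0,0,-120],"angular":[0,0,0]},
  {"fingers":8,"delta_pos":[0,0,-150],"angular":[0,0,0]},
  {"fingers":8,"delta_pos":[0,0,-150],"angular":[0,0,0]},
  {"fingers":8,"delta_pos":[0,0,-150],"angular":[0,0,0]},
])

```text
clock: 11.4
tool_pos: [0.5444, -0.2211, 0.1564]
orientation: [-179.9, -0.1, -16.5]
force: [-0.1, 0.1, -3.7]
opening: 0.0154
gripper_force: 30.0
```

```bash
python3 st.py;python3 -c "
from h import *
go([.538,.017,.155],79)"
```

```text
t 11.4 pos [ 0.5444 -0.2211  0.1564] rpy [-179.9492   -0.0514  -16.5114] j6 76.59261030958952 open 0.015380974183260898 g 29.99879390001297
f tool x,y -0.11525149455740313 -0.0750126745623961 fz -3.725865594710185 m [-0.0432  0.234  -0.0116] tau6 -0.0003763212589547038
delta mm [ -73.8 -226.5    1.4] turn z -95.51 alt 264.5 rp [-1.79949193e+02 -5.14430761e-02] j6 76.59261030958952 t 11.4
```

Emit:
apply_moves([
  {"fingers":8,"delta_pos":[-8,-24,0],"angular":[0,0,-8]},
  {"fingers":8,"delta_pos":[-16,-48,0],"angular":[0,0,-16]},
  {"fingers":8,"delta_pos":[-24,-72,0],"angular":[0,0,-24]},
  {"fingers":8,"delta_pos":[-32,-96,0],"angular":[0,0,-32]},
  {"fingers":8,"delta_pos":[-40,-120,0],"angular":[0,0,-40]},
  {"fingers":8,"delta_pos":[-48,-144,0],"angular":[0,0,-48]},
  {"fingers":8,"delta_pos":[-54,-168,0],"angular":[0,0,-56]},
  {"fingers":8,"delta_pos":[-62,-192,0],"angular":[0,0,-64]},
  {"fingers":8,"delta_pos":[-70,-216,0],"angular":[0,0,-72]},
  {"fingers":8,"delta_pos":[-73.8,-226.5,0],"angular":[0,0,-80]},
])

```text
clock: 12.4
tool_pos: [0.5368, 0.0182, 0.154]
orientation: [-179.8, 0.1, 63.9]
force: [0.3, -0.7, -2.7]
opening: 0.0154
gripper_force: 30.0
```

Emit:
apply_moves([
  {"fingers":8,"delta_pos":[0,0,0],"angular":[0,0,-8]},
  {"fingers":8,"delta_pos":[0,0,0],"angular":[0,0,-15.5]},
  {"fingers":8,"delta_pos":[0,0,0],"angular":[0,0,-15.5]},
  {"fingers":8,"delta_pos":[0,0,0],"angular":[0,0,-15.5]},
  {"fingers":8,"delta_pos":[0,0,0],"angular":[0,0,-15.5]},
])

```text
clock: 12.9
tool_pos: [0.5378, 0.0165, 0.1552]
orientation: [-179.9, 0.0, 78.8]
force: [-0.5, -0.9, -2.9]
opening: 0.0153
gripper_force: 30.0
```

```bash
python3 st.py; python3 -c "
from h import *
T=T_tool();np.save('Tw5.npy',T);im=save('wrist','w5')
c=cam('wrist',T);print(proj(c,np.array([.5547,.1027,.1])),proj(c,np.array([.5547,.1027,.072])))
go([.538,.017,.155],79)
cv2.imwrite('pics/w5c.png',cv2.resize(im[0:200,140:390][:,:,::-1],None,fx=3,fy=3,interpolation=2))
"
```

```text
t 12.9 pos [0.5378 0.0165 0.1552] rpy [-179.931    0.035   78.826] j6 146.19393543801078 open 0.015282188389398406 g 29.998754560947418
f tool x,y -1.0027616830756965 -0.35214433737954026 fz -2.9418371451926655 m [-0.1587  0.0079 -0.0205] tau6 -0.020112270140089095
[257.75111748  90.68017471] [258.06374787  91.17148782]
delta mm [ 0.5 -0.   0.4] turn z -0.14 alt 359.9 rp [-1.79951577e+02  2.64168729e-02] j6 146.2308051682295 t 12.95
```

View pics/w5c.png

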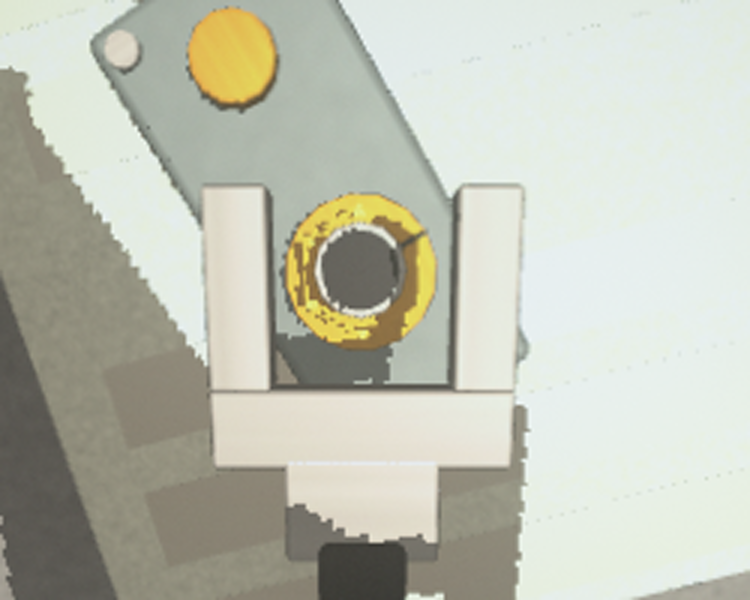

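The jaws sit concentric with the tube, with jaw mid 363 against tube centre (361,269). The scribe is at ≈59° from tool x, so the yaw is right, and I descend.

Emit:
apply_moves([
  {"fingers":8,"delta_pos":[0.5,-0.1,20],"angular":[0,0,0]},
  {"fingers":8,"delta_pos":[0.5,-0.1,40],"angular":[0,0,0]},
  {"fingers":8,"delta_pos":[0.5,-0.1,60],"angular":[0,0,0]},
  {"fingers":8,"delta_pos":[0.5,-0.1,70],"angular":[0,0,0]},
  {"fingers":8,"delta_pos":[0.5,-0.1,70],"angular":[0,0,0]},
  {"fingers":8,"delta_pos":[0.5,-0.1,70],"angular":[0,0,0]},
])

```text
clock: 13.55
tool_pos: [0.5387, 0.0173, 0.0864]
orientation: [180.0, 0.0, 79.0]
force: [0.6, 0.3, -3.4]
opening: 0.0157
gripper_force: 30.0
```

```bash
python3 st.py; python3 -c "
from h import *
T=T_tool();np.save('Tw6.npy',T);im=save('wrist','w6')
c=cam('wrist',T);print(proj(c,np.array([.5547,.1027,.1])),proj(c,np.array([.5547,.1027,.072])))
go([.5381,.0173,.08],79)
cv2.imwrite('pics/w6c.png',cv2.resize(im[0:160,160:360][:,:,::-1],None,fx=4,fy=3.75,interpolation=2))
"
```

```text
t 13.55 pos [0.5387 0.0173 0.0864] rpy [179.9745   0.005   78.9982] j6 146.28224120959547 open 0.015651654157709513 g 29.999054074287415
f tool x,y 0.38828910937266936 0.49796528099183146 fz -3.400577932767555 m [-0.195 -0.023  0.052] tau6 -0.011374946334399283
[255.55812996  90.63441692] [256.27182344  91.35635217]
delta mm [-0.3 -0.8  6.7] turn z 0.01 alt -360.0 rp [ 1.79931541e+02 -2.49587808e-02] j6 146.29099244492184 t 13.6
```

View pics/w6c.png

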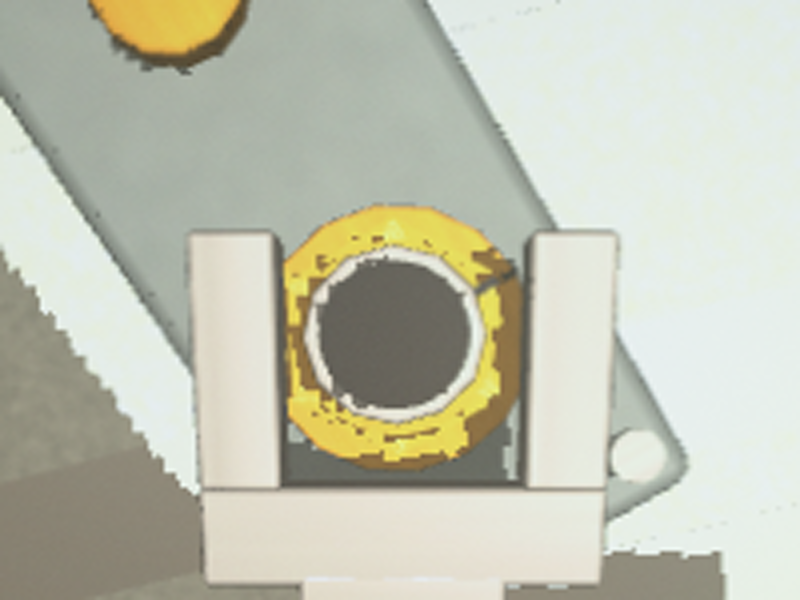

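The tube centre is (394,333) and the jaw mid (404,346), so the correction is about −0.9 mm in y and +1 mm in x. Then I lower gently.

Emit:
apply_moves([
  {"fingers":8,"delta_pos":[1,-0.9,0],"angular":[0,0,0]},
  {"fingers":8,"delta_pos":[1,-0.9,0],"angular":[0,0,0]},
  {"fingers":8,"delta_pos":[1,-0.9,3],"angular":[0,0,0]},
  {"fingers":8,"delta_pos":[1,-0.9,6],"angular":[0,0,0]},
  {"fingers":8,"delta_pos":[1,-0.9,8],"angular":[0,0,0]},
  {"fingers":8,"delta_pos":[1,-0.9,10],"angular":[0,0,0]},
  {"fingers":8,"delta_pos":[1,-0.9,10],"angular":[0,0,0]},
])

```text
clock: 14.3
tool_pos: [0.5373, 0.0184, 0.0754]
orientation: [-180.0, 0.0, 79.0]
force: [1.2, 0.2, -3.0]
opening: 0.0156
gripper_force: 30.0
```

```bash
python3 st.py
```

```text
t 14.3 pos [0.5373 0.0184 0.0754] rpy [-179.9628    0.0208   79.0152] j6 146.16006924216234 open 0.0156287209141739 g 29.998806416988373
f tool x,y 0.45269293579470754 1.1219328844289764 fz -3.0359450985776926 m [-0.1314  0.0725 -0.0145] tau6 0.0025928120885509998
```

Emit:
apply_moves([
  {"fingers":8,"delta_pos":[0,0.6,3],"angular":[0,0,0]},
  {"fingers":8,"delta_pos":[0,0.6,6],"angular":[0,0,0]},
  {"fingers":8,"delta_pos":[0,0.6,9],"angular":[0,0,0]},
  {"fingers":8,"delta_pos":[0,0.6,12],"angular":[0,0,0]},
  {"fingers":8,"delta_pos":[0,0.6,14],"angular":[0,0,0]},
  {"fingers":8,"delta_pos":[0,0.6,14],"angular":[0,0,0]},
])

```text
clock: 14.9
tool_pos: [0.5379, 0.0183, 0.0615]
orientation: [-180.0, 0.0, 79.0]
force: [-0.1, 0.9, -3.0]
opening: 0.0157
gripper_force: 30.0
```

```bash
python3 st.py
```

```text
t 14.9 pos [0.5379 0.0183 0.0615] rpy [-179.9694    0.0173   79.0171] j6 146.19875501274313 open 0.015728062777525118 g 29.999115765094757
f tool x,y 0.8944201489069393 -0.2833998634721456 fz -2.9608615707170207 m [-0.2246 -0.0114  0.0118] tau6 -0.000490771508339094
```

Engaged with no load. The last few millimetres go slowly.

Emit:
apply_moves([
  {"fingers":8,"delta_pos":[0,0,1],"angular":[0,0,0]},
  {"fingers":8,"delta_pos":[0,0,2],"angular":[0,0,0]},
  {"fingers":8,"delta_pos":[0,0,3],"angular":[0,0,0]},
  {"fingers":8,"delta_pos":[0,0,4],"angular":[0,0,0]},
  {"fingers":8,"delta_pos":[0,0,4],"angular":[0,0,0]},
])

```text
clock: 15.4
tool_pos: [0.538, 0.0183, 0.0577]
orientation: [-180.0, 0.0, 79.0]
force: [-0.5, -0.0, -3.0]
opening: 0.0156
gripper_force: 30.0
```

```bash
python3 st.py
```

```text
t 15.4 pos [0.538  0.0183 0.0577] rpy [-179.9881    0.0056   79.0166] j6 146.19858195475345 open 0.015567777632305192 g 29.99897986650467
f tool x,y -0.09774276393857012 -0.4410278316532258 fz -2.983007106155868 m [-0.1906  0.0324 -0.068 ] tau6 -0.0003178135557391215
```

Emit:
apply_moves([
  {"fingers":8,"delta_pos":[0,0,0.7],"angular":[0,0,0]},
  {"fingers":8,"delta_pos":[0,0,0.7],"angular":[0,0,0]},
  {"fingers":8,"delta_pos":[0,0,0.7],"angular":[0,0,0]},
  {"fingers":8,"delta_pos":[0.1,-4.5,0.7],"angular":[0,0,3]},
  {"fingers":8,"delta_pos":[0.5,-9.0,0.7],"angular":[0,0,6]},
  {"fingers":8,"delta_pos":[1.1,-13.5,0.7],"angular":[0,0,9]},
  {"fingers":8,"delta_pos":[1.1,-13.5,0.7],"angular":[0,0,9]},
  {"fingers":8,"delta_pos":[1.1,-13.5,0.7],"angular":[0,0,9]},
])

```text
clock: 16.2
tool_pos: [0.5254, 0.0221, 0.0574]
orientation: [180.0, -0.0, 70.1]
force: [1.3, -0.1, -2.8]
opening: 0.0157
gripper_force: 30.0
```

```bash
python3 st.py
```

```text
t 16.2 pos [0.5254 0.0221 0.0574] rpy [179.9722  -0.0135  70.1269] j6 136.31579958839805 open 0.015666061575332495 g 30.01004308462143
f tool x,y 0.35637327189369566 1.2553255526279863 fz -2.751600477537789 m [-0.2126 -0.1519  0.0395] tau6 -0.21924070548266172
```

Emit:
apply_moves([
  {"fingers":8,"delta_pos":[0.3,-7.5,0],"angular":[0,0,5]},
  {"fingers":8,"delta_pos":[1.3,-14.9,0],"angular":[0,0,10]},
  {"fingers":8,"delta_pos":[2.9,-22.3,0],"angular":[0,0,15]},
  {"fingers":8,"delta_pos":[5.2,-29.4,0],"angular":[0,0,20]},
  {"fingers":8,"delta_pos":[5.2,-29.4,0],"angular":[0,0,20]},
  {"fingers":8,"delta_pos":[5.2,-29.4,0],"angular":[0,0,20]},
])

```text
clock: 16.8
tool_pos: [0.4999, 0.037, 0.0574]
orientation: [180.0, -0.0, 50.2]
force: [2.5, -0.7, -3.6]
opening: 0.0156
gripper_force: 30.0
```

```bash
python3 st.py
```

```text
t 16.8 pos [0.4999 0.037  0.0574] rpy [179.9614  -0.0335  50.2398] j6 113.4744890715437 open 0.0156295986066753 g 30.022079050540924
f tool x,y 1.0570799809333347 2.3945076130191008 fz -3.5727530608037394 m [-0.5681 -0.9345  0.1517] tau6 -0.33388378098607063
```

Emit:
apply_moves([
  {"fingers":8,"delta_pos":[0.3,-7.5,0],"angular":[0,0,5]},
  {"fingers":8,"delta_pos":[1.3,-14.9,0],"angular":[0,0,10]},
  {"fingers":8,"delta_pos":[2.9,-22.3,0],"angular":[0,0,15]},
  {"fingers":8,"delta_pos":[5.2,-29.4,0],"angular":[0,0,20]},
  {"fingers":8,"delta_pos":[8.1,-36.3,0],"angular":[0,0,25]},
  {"fingers":8,"delta_pos":[11.5,-43,0],"angular":[0,0,30]},
  {"fingers":8,"delta_pos":[15.6,-49.3,0],"angular":[0,0,35]},
  {"fingers":8,"delta_pos":[20.1,-55.3,0],"angular":[0,0,40]},
  {"fingers":8,"delta_pos":[20.1,-55.3,0],"angular":[0,0,40]},
  {"fingers":8,"delta_pos":[20.1,-55.3,0],"angular":[0,0,40]},
])

```text
clock: 17.8
tool_pos: [0.4701, 0.0876, 0.0572]
orientation: [180.0, -0.0, 10.3]
force: [4.1, -3.8, -3.2]
opening: 0.0155
gripper_force: 30.0
```

```bash
python3 st.py; python3 -c "
from h import *
im=save('wrist','w7')
cv2.imwrite('pics/w7c.png',cv2.resize(im[0:160,160:360][:,:,::-1],None,fx=4,fy=3.75,interpolation=2))
"
```

```text
t 17.8 pos [0.4701 0.0876 0.0572] rpy [179.9822  -0.0017  10.258 ] j6 66.0267682242941 open 0.015497651354775707 g 30.008691251277924
f tool x,y 3.3814572375765355 4.465289657442118 fz -3.1712677133926848 m [-1.1776 -1.1091  0.0437] tau6 -0.27402039617300034
```

View pics/w7c.png

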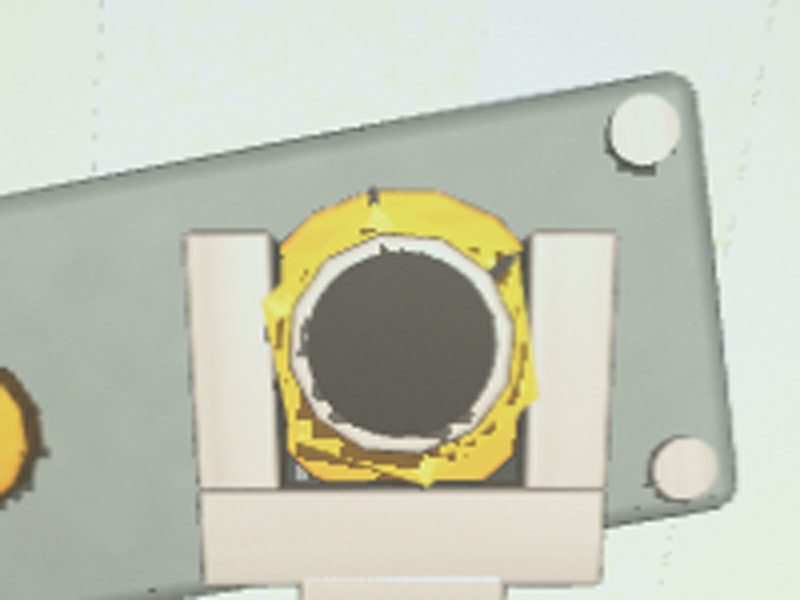

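The wrench is at yaw 10.3° and the torque is ≈0.42 N m. The scribe (505,265) puts the nut about 56–60° past finger-tight. I add 3°, then back off to the middle of the play.

Emit:
apply_moves([
  {"fingers":8,"delta_pos":[0.1,-4.5,0],"angular":[0,0,3]},
  {"fingers":8,"delta_pos":[0.1,-4.5,0],"angular":[0,0,3]},
  {"fingers":8,"delta_pos":[0.1,-4.5,0],"angular":[0,0,3]},
  {"fingers":8,"delta_pos":[0,0,0],"angular":[0,0,0]},
  {"fingers":8,"delta_pos":[0.2,6,0],"angular":[0,0,-4]},
  {"fingers":8,"delta_pos":[0.7,11.2,0],"angular":[0,0,-7.5]},
  {"fingers":8,"delta_pos":[0.7,11.2,0],"angular":[0,0,-7.5]},
  {"fingers":8,"delta_pos":[0.7,11.2,0],"angular":[0,0,-7.5]},
])

```text
clock: 18.65
tool_pos: [0.4727, 0.0772, 0.0572]
orientation: [-180.0, -0.0, 17.5]
force: [3.0, 0.9, -2.6]
opening: 0.0157
gripper_force: 30.0
```

```bash
python3 st.py
```

```text
t 18.65 pos [0.4727 0.0772 0.0572] rpy [-179.9704   -0.0394   17.4565] j6 74.60713568634608 open 0.01573458231109911 g 29.99917209148407
f tool x,y 3.1810857459263455 0.03474901103780064 fz -2.5725078142472326 m [ 0.2511 -0.7816  0.0162] tau6 0.17371872905641794
```

Emit:
apply_moves([
  {"fingers":8,"delta_pos":[0.3,0,-3],"angular":[0,0,0]},
  {"fingers":8,"delta_pos":[0.3,0,-7],"angular":[0,0,0]},
  {"fingers":8,"delta_pos":[0.3,0,-12],"angular":[0,0,0]},
  {"fingers":8,"delta_pos":[0.3,0,-12],"angular":[0,0,0]},
])

```text
clock: 19.05
tool_pos: [0.4726, 0.0772, 0.0696]
orientation: [-180.0, -0.0, 17.5]
force: [3.3, 0.8, -5.2]
opening: 0.0156
gripper_force: 30.0
```

```bash
python3 st.py
```

```text
t 19.05 pos [0.4726 0.0772 0.0696] rpy [-179.992    -0.0126   17.5101] j6 74.63357044058054 open 0.015637655454636957 g 29.99517560005188
f tool x,y 3.388176666145531 0.19965622097811261 fz -5.178131672431544 m [ 0.0416 -0.9704  0.0297] tau6 -0.0058799875841941684
```

Emit:
apply_moves([
  {"fingers":8,"delta_pos":[0.5,0,-5],"angular":[0,0,0]},
  {"fingers":8,"delta_pos":[0.5,0,-10],"angular":[0,0,0]},
  {"fingers":8,"delta_pos":[0.5,0,-18],"angular":[0,0,0]},
  {"fingers":8,"delta_pos":[0.5,0,-30],"angular":[0,0,0]},
  {"fingers":8,"delta_pos":[0.5,0,-45],"angular":[0,0,0]},
  {"fingers":8,"delta_pos":[0.5,0,-65],"angular":[0,0,0]},
  {"fingers":8,"delta_pos":[0.5,0,-85],"angular":[0,0,0]},
  {"fingers":8,"delta_pos":[0.5,0,-85],"angular":[0,0,0]},
])

```text
clock: 19.85
tool_pos: [0.4741, 0.0776, 0.1571]
orientation: [-180.0, -0.2, 17.5]
force: [1.6, -0.1, -3.6]
opening: 0.0154
gripper_force: 30.0
```

```bash
python3 st.py; python3 -c "
from h import *
im=save('wrist','w8')
cv2.imwrite('pics/w8c.png',cv2.resize(im[0:200,140:390][:,:,::-1],None,fx=3,fy=3,interpolation=2))
go([.545,-.221,.15],-15.3)"
```

```text
t 19.85 pos [0.4741 0.0776 0.1571] rpy [-179.9689   -0.2316   17.5371] j6 74.66762064081887 open 0.01542985093062009 g 29.99788373708725
f tool x,y 1.4625544847867806 0.52321342051979 fz -3.630388930525171 m [-0.0958  0.0548 -0.0064] tau6 0.00028252031370357145
delta mm [-21.4 306.1   5.5] turn z 32.81 alt -327.2 rp [-1.79956929e+02 -1.19617933e-01] j6 74.66796735075266 t 19.9
```

View pics/w8c.png

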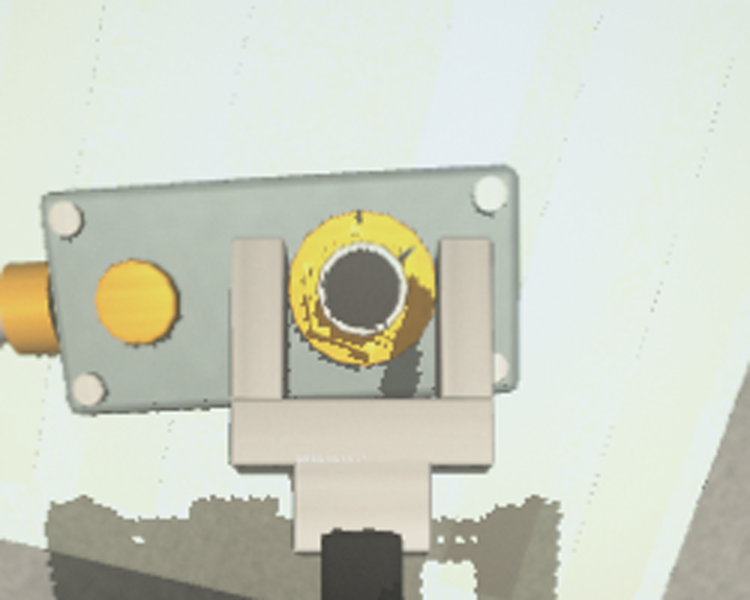

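The wrench head has drooped about 18° in the grip: the jaws look smaller, inner edges 285–440. The scribe at (405,255) shows the nut permanently turned ≈57°, which is good. I carry the wrench back and lay it down; the bench will level it.

Emit:
apply_moves([
  {"fingers":8,"delta_pos":[0,0,-15],"angular":[0,0,0]},
  {"fingers":8,"delta_pos":[0,0,-30],"angular":[0,0,0]},
  {"fingers":8,"delta_pos":[-4,40,-30],"angular":[0,0,4]},
  {"fingers":8,"delta_pos":[-10,80,-30],"angular":[0,0,9]},
  {"fingers":8,"delta_pos":[-15,120,-30],"angular":[0,0,14]},
  {"fingers":8,"delta_pos":[-20,160,-30],"angular":[0,0,19]},
  {"fingers":8,"delta_pos":[-25,200,-30],"angular":[0,0,24]},
  {"fingers":8,"delta_pos":[-28,240,-30],"angular":[0,0,29]},
  {"fingers":8,"delta_pos":[-31,280,-30],"angular":[0,0,33]},
  {"fingers":8,"delta_pos":[-31,305,-30],"angular":[0,0,33]},
])

```text
clock: 20.9
tool_pos: [0.5343, -0.2253, 0.1826]
orientation: [180.0, 0.2, -15.7]
force: [-0.1, 0.4, -2.2]
opening: 0.0157
gripper_force: 30.0
```

Emit:
apply_moves([
  {"fingers":8,"delta_pos":[0,0,40],"angular":[0,0,0]},
  {"fingers":8,"delta_pos":[0,0,80],"angular":[0,0,0]},
  {"fingers":8,"delta_pos":[0,0,110],"angular":[0,0,0]},
  {"fingers":8,"delta_pos":[0,0,130],"angular":[0,0,0]},
  {"fingers":8,"delta_pos":[0,0,130],"angular":[0,0,0]},
])

```text
clock: 21.4
tool_pos: [0.5317, -0.2225, 0.05]
orientation: [179.9, 0.5, -15.5]
force: [-1.3, -0.1, -3.7]
opening: 0.0157
gripper_force: 30.0
```

```bash
python3 st.py
```

```text
t 21.4 pos [ 0.5317 -0.2225  0.05  ] rpy [179.9453   0.489  -15.544 ] j6 77.81701242248558 open 0.01566605710082767 g 29.997875690460205
f tool x,y -1.238340533966933 0.425017908721589 fz -3.7269837605541527 m [-0.0082  0.3077  0.0722] tau6 0.00034543460060376674
```

Now down slowly (cmd → ≈0.010), so the bench levels it.

Emit:
apply_moves([
  {"fingers":8,"delta_pos":[0,0,8],"angular":[0,0,0]},
  {"fingers":8,"delta_pos":[0,0,14],"angular":[0,0,0]},
  {"fingers":8,"delta_pos":[0,0,20],"angular":[0,0,0]},
  {"fingers":8,"delta_pos":[0,0,26],"angular":[0,0,0]},
  {"fingers":8,"delta_pos":[0,0,32],"angular":[0,0,0]},
  {"fingers":8,"delta_pos":[0,0,37],"angular":[0,0,0]},
  {"fingers":8,"delta_pos":[0,0,40],"angular":[0,0,0]},
  {"fingers":8,"delta_pos":[0,0,40],"angular":[0,0,0]},
])

```text
clock: 22.2
tool_pos: [0.5353, -0.223, 0.0137]
orientation: [180.0, 0.0, -15.5]
force: [-2.4, 1.0, 0.3]
opening: 0.0157
gripper_force: 30.0
```

```bash
python3 st.py
```

```text
t 22.2 pos [ 0.5353 -0.223   0.0137] rpy [179.9943   0.0287 -15.4817] j6 77.81932382413771 open 0.015712577303585516 g 29.9999937415123
f tool x,y -2.5559927155984035 -0.3237287174191895 fz 0.2753068607534708 m [0.0123 0.6343 0.0123] tau6 -0.003827365580946207
```

Emit:
apply_moves([
  {"fingers":8,"delta_pos":[0,0,2.5],"angular":[0,0,0]},
  {"fingers":8,"delta_pos":[0,0,4.5],"angular":[0,0,0]},
  {"fingers":8,"delta_pos":[0,0,4.5],"angular":[0,0,0]},
  {"fingers":22,"delta_pos":[0,0,4.5],"angular":[0,0,0]},
  {"fingers":40,"delta_pos":[0,0,4.5],"angular":[0,0,0]},
  {"fingers":50,"delta_pos":[0,0,4.5],"angular":[0,0,0]},
  {"fingers":50,"delta_pos":[0,0,-20],"angular":[0,0,0]},
  {"fingers":50,"delta_pos":[0,0,-60],"angular":[0,0,0]},
  {"fingers":50,"delta_pos":[0,0,-105],"angular":[0,0,0]},
  {"fingers":50,"delta_pos":[0,0,-106],"angular":[0,0,0]},
])

```text
clock: 23.2
tool_pos: [0.5394, -0.2239, 0.1267]
orientation: [-180.0, -0.6, -15.4]
force: [0.7, 0.1, 0.0]
opening: 0.0497
gripper_force: 0.0
```

```bash
python3 st.py; python3 -c "
from h import *
im=save('wrist','w9')
b=ctrl.snapshot('scene')
x=cv2.resize(im[0:280],(640,350));y=cv2.resize(b[80:280,60:424],(400,220))
o=np.zeros((570,640,3),np.uint8);o[:350]=x;o[350:,:400]=y
cv2.imwrite('pics/fin.png',o[:,:,::-1])"
```

```text
t 23.2 pos [ 0.5394 -0.2239  0.1267] rpy [-179.9719   -0.6208  -15.4067] j6 77.81774438055484 open 0.049669182146440644 g 0.0
f tool x,y 0.6413855855226619 -0.3041072749524246 fz 0.03635038682324499 m [-0.0554  0.009   0.0029] tau6 0.0012800600234186277
```

View pics/fin.png

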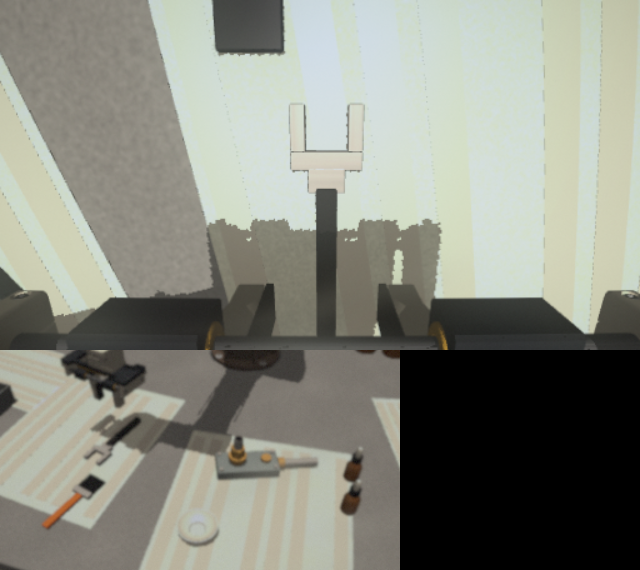

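The wrench lies flat (jaws at (290–363,105)) with the gripper clear above it, and the bystanders look unmoved. I hand in.

Emit:
apply_moves([
  {"fingers":50,"delta_pos":[0,0,0],"angular":[0,0,0]},
  {"fingers":50,"delta_pos":[0,0,0],"angular":[0,0,0]},
  {"fingers":50,"delta_pos":[0,0,0],"angular":[0,0,0]},
])

```text
clock: 23.6
tool_pos: [0.5348, -0.2229, 0.119]
orientation: [180.0, 0.1, -15.5]
force: [0.3, -0.8, -0.5]
opening: 0.0499
gripper_force: 0.0
```

```bash
python3 -c "
from plant import ctrl
print(ctrl.close_job())"
```

```text
the job is handed in; nothing more can be done
None
```

Handed in at about 24 s, result not reported back: nut run finger-tight (felt at 0.30 N m), then wrenched on by an estimated 57–61°, wrench flat on the bench about 0.33 m from the outlet, and bottles, dish and brush look unmoved.

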